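Change the collector plates of a bench fume extractor

ROBOT

A 6-joint arm with a two-finger parallel gripper is mounted at the origin on the work surface. World frame = base frame: x ahead of the robot, y to its left, z up, the work surface at z = 0. Lengths are in m, angles in rad, forces in N, time in s.
With the tool pointing down it reaches from about 0.35 to 0.975 m from the base axis. Payload 7.1 kg.
Tool frame: the origin (TCP) lies on the centre line of the jaws, within the pads' length; the fingertips stand r.tcp_to_tips ahead of it and the grasp point (between the pads) is the TCP (r.tcp_to_tips is the distance from the TCP to the fingertips, in m); x points along the fingers, y is the direction in which the jaws open and shut, and the axes are right-handed (so a half turn about x gives the same grasp; the last joint's range is limited). The gripper opens to 88 mm and grips with 3 to 60 N. Pads are 20 mm wide; open, the fingers measure 115 mm over their backs; the gripper's body (75 mm by 178 mm) begins 61 mm behind the grasp point.
Start: joints at [1.234, 0.423, 1.63, -0, 1.089, -0.019], TCP at [0.195, 0.594, 0.209] pointing down, gripper open.
Joint ranges: [-3, 3], [-0.9, 2.11], [0.09, 2.58], [-1.31, 4.45], [0.11, 2.69], [-2.54, 2.54]. Speed limits (rad/s): [2.39, 2.39, 3.01, 3.14, 3.14, 3.14].

INTERFACE

Orientations are given as a rotation vector (axis times angle).
In Python, from station import r gives the robot as it stands.
- The arm moves only by the shell command python3 -m creep 'ROWS'. ROWS is JSON, a list of rows, each a list of 3 entries, a list of its own where there are three numbers: the shift along the tool's x, y, z in mm, then the turn about the tool's x in degrees, then the finger opening in mm, from 0 to 87.8. A call has 1 to 20 rows; each row is the pose to reach, as a shift and turn from the pose commanded when the call began, along the tool's axes at that moment; what a row does not reach only later rows make up. A row lasts 1/10 s, in which the tool goes at most 50 mm and 8.59 degrees, less where a joint would pass 70% of its speed; a pose out of reach is approached as far as the arm can. A call with a gripper value outside its range is refused whole. The fingers move at their own pace and stop on an object; the grip force is fixed at half the most. Time passes only in rows, so rows that repeat a pose let the fingers close. It gives the time, the measured TCP pose, the force and the opening at its end, in the units of the state.
- r.sense(): the state, without advancing time (a new reading comes with each control period).
- r.snapshot(name): name is "side" or "top"; returns the picture (384x512x3 uint8, red, green, blue); there is no depth.
- r.get_calibration(name): a dict with "vertical_fov" (degrees; the focal length in pixels is half the picture's height over the tangent of half this angle, whatever the lens; pixels are square), "cx", "cy" (the principal point, pixels), "position" and "attitude" of the camera in the world. Camera axes: x right, y up, looking along -z (the intrinsics and any distortion apply to the point x, -y, -z); pixel columns grow to the right and rows downward; lengths in m; the calibration is good to about 2 mm. A picture is of the moment at which its call begins. get_calibration takes no time and is no camera call.
- r.hand_in(): hands the job in, once; it reports no verdict.
The state is a dict: "time": time; "joint_positions": joint angles; "qd": joint speeds; "joint_efforts": joint torques, N m; "ee_pos": TCP position; "eef_rot": TCP orientation; "force": force on the tool from outside, world axes, zero at the start; "wrist_torque": the same for the moment, N m; "gripper_width": opening from 0.0 (shut) to 1.0 (fully open).
Only numpy, scipy, OpenCV 4.12 (cv2) and the standard library are available. Lean on these libraries where they do the work, as an engineer would, in place of code of your own. Each camera call takes 0.05 s, during which the arm holds its last target. There are 200 camera calls.

TASK

Change the plates of the welding-fume extractor: pull the spent collector plates out of the open housing and put them in the wash basket, then slide each clean plate from the rack down into a guide pair of its own in the housing until it is fully home. When all the clean plates are in, push the housing's door shut until it snaps on its catch, and leave the wrench and the spray can where they are.

Things in the scene. Friction and masses are not known exactly. Their poses are not given: they have to be found in the camera images.
- door (a joint): angle of the housing's top door: 0 = shut on its ball catch, growing as it opens upward about the far rim, to 2.1. Starts at 1.7 to 1.95, leaning away from the robot. The hinge is stiff: the door stays where it is left (4 N at its free edge moves it). At about 0.07 the catch resists; about 10 N down on the middle of the front edge snaps it home. It cannot shut over a plate that is not fully down.
- door_hinge (a point): middle of the door's hinge line, on the housing's far top rim, 122 mm above the table, 75 mm from the housing's origin along its +x; the line is parallel to the housing's y. The point turns with the door. The door is a flat 172 x 262 x 5 mm sheet without a handle, its underside on the hinge line; a raised flat pad lies on its outer face.
- door_edge (a point): middle of the door's free edge, on its outer face, 172 mm from the hinge line and 5 mm above the door's underside. With the door shut it lies over the housing's front (-x) side, 22 mm beyond the front wall and 127 mm above the table. A 50 mm wide strike plate hangs 24 mm under the door there.
- housing: fixed grey sheet-metal collector housing of a bench fume extractor, 150 (x) x 258 (y) x 122 mm (z), open on top, walls 5 mm. Origin: centre of its underside; -x is its front, towards the robot, +x the hinge side, z up. Three pairs of vertical guides stand inside on the front and back walls.
- slot0 (a point): guides at y = -64 mm in the housing: point on its inner floor, 5 mm above the table, for the bottom centre of a seated plate, length along the housing's x. Channels 9 mm wide, 104 mm end to end, 10 mm deep each end, flared to 22 mm at the mouth, 73 mm up. Grip bars of seated neighbours are 54 mm apart face to face, the side walls 60 mm from the end guides' centres; bars end 9 mm under the rim.
- slot1 (a point): guides at y = 0 mm in the housing: point on its inner floor, 5 mm above the table, for the bottom centre of a seated plate, length along the housing's x. Channels 9 mm wide, 104 mm end to end, 10 mm deep each end, flared to 22 mm at the mouth, 73 mm up. Grip bars of seated neighbours are 54 mm apart face to face, the side walls 60 mm from the end guides' centres; bars end 9 mm under the rim.
- slot2 (a point): guides at y = 64 mm in the housing: point on its inner floor, 5 mm above the table, for the bottom centre of a seated plate, length along the housing's x. Channels 9 mm wide, 104 mm end to end, 10 mm deep each end, flared to 22 mm at the mouth, 73 mm up. Grip bars of seated neighbours are 54 mm apart face to face, the side walls 60 mm from the end guides' centres; bars end 9 mm under the rim.
- spent0: Spent collector plate: flat 100 x 6 x 80 mm sheet with a grip bar 60 long, 10 thick, 28 mm high centred on its top edge (108 mm tall, 0.15 kg). Origin: centre of the bottom edge; x along the length, y through the thickness, z up to the bar. Dull steel. At the start seated in guide pair 0. May be absent (None).
- spent1: Spent collector plate: flat 100 x 6 x 80 mm sheet with a grip bar 60 long, 10 thick, 28 mm high centred on its top edge (108 mm tall, 0.15 kg). Origin: centre of the bottom edge; x along the length, y through the thickness, z up to the bar. Dull steel. At the start seated in guide pair 1. May be absent (None).
- spent2: Spent collector plate: flat 100 x 6 x 80 mm sheet with a grip bar 60 long, 10 thick, 28 mm high centred on its top edge (108 mm tall, 0.15 kg). Origin: centre of the bottom edge; x along the length, y through the thickness, z up to the bar. Dull steel. At the start seated in guide pair 2. May be absent (None).
- clean0: Clean collector plate: flat 100 x 6 x 80 mm sheet with a grip bar 60 long, 10 thick, 28 mm high centred on its top edge (108 mm tall, 0.15 kg). Origin: centre of the bottom edge; x along the length, y through the thickness, z up to the bar. Bright aluminium. At the start upright in the rack. May be absent (None).
- clean1: Clean collector plate: flat 100 x 6 x 80 mm sheet with a grip bar 60 long, 10 thick, 28 mm high centred on its top edge (108 mm tall, 0.15 kg). Origin: centre of the bottom edge; x along the length, y through the thickness, z up to the bar. Bright aluminium. At the start upright in the rack. May be absent (None).
- clean2: Clean collector plate: flat 100 x 6 x 80 mm sheet with a grip bar 60 long, 10 thick, 28 mm high centred on its top edge (108 mm tall, 0.15 kg). Origin: centre of the bottom edge; x along the length, y through the thickness, z up to the bar. Bright aluminium. At the start upright in the rack. May be absent (None).
- rack: fixed dark steel rack, 130 (x) x 165 (y) mm, that holds the clean plates upright at y = -64, 0 and 64 mm, length along its x, bottoms 8 mm above the table, each between two rails 43 mm high with a 9 mm gap. Origin: centre of its underside.
- basket: loose grey open plastic wash basket, outside 152 (x) x 122 (y) x 75 mm, walls and floor 5 mm, 0.7 kg. Origin: centre of its underside. Two dividers along x (75 mm high) at y = -30 and 30 mm leave a bay 24 mm wide along each long side (centres y = -44 and 44 mm) and 56 mm between; a plate stands or leans in a bay, length along x. It may get pushed aside.
- wrench: bystander: open-ended wrench lying on the table beyond the work.
- spray: bystander: white spray can, 52 mm across, 160 mm tall, standing beyond the work.
Mind the look-alikes: they are no part of the job. What is shaped like the clean0 but pink is not meant. What is meant by the basket is not pink, and is the smaller of those in its own colour.

How it is judged:
On the way, in this order (a step that is already met when the one before it is completed fails the run):
1. every spent plate is in the wash basket and every clean plate is fully seated in a guide pair (x of spent0 in the frame of basket between -0.072 and 0.072 m and y of spent0 in the frame of basket between -0.058 and 0.058 m and z of spent0 in the frame of basket between -0.005 and 0.045 m and linear speed of each of spent0, spent1, spent2 below 0.03 m/s and x of spent1 in the frame of basket between -0.072 and 0.072 m and y of spent1 in the frame of basket between -0.058 and 0.058 m and z of spent1 in the frame of basket between -0.005 and 0.045 m and x of spent2 in the frame of basket between -0.072 and 0.072 m and y of spent2 in the frame of basket between -0.058 and 0.058 m and z of spent2 in the frame of basket between -0.005 and 0.045 m and (distance between clean0 and slot0 below 0.006 m or distance between clean0 and slot1 below 0.006 m or distance between clean0 and slot2 below 0.006 m) and angle between each of clean0, clean1, clean2's own z axis and vertical below 0.07 rad and linear speed of each of clean0, clean1, clean2 below 0.02 m/s and (distance between clean1 and slot0 below 0.006 m or distance between clean1 and slot1 below 0.006 m or distance between clean1 and slot2 below 0.006 m) and (distance between clean2 and slot0 below 0.006 m or distance between clean2 and slot1 below 0.006 m or distance between clean2 and slot2 below 0.006 m)), for 0.2 s.
2. the door is shut on its catch (value of joint door below 0.025 rad), for 0.2 s.
At the end, for the whole second after the job is handed in: Spent plates at rest with bottom edge centre inside the upright wash basket (under 45 mm above its underside); each clean plate in a guide pair, bottom centre within 6 mm of the seat point, under 0.07 rad from upright; door within 0.025 rad of shut (all of step 1 and angle between basket's own z axis and vertical below 0.1 rad and height (world z) of basket below 0.01 m and linear speed of basket below 0.03 m/s and value of joint door below 0.025 rad); the robot touches nothing.
It fails at once if the wrench is moved more than 4 cm (distance of wrench from where it was at the start of the episode above 0.04 m).
It fails at once if the spray is moved more than 4 cm (distance of spray from where it was at the start of the episode above 0.04 m).
Of spent0, spent1, spent2 only 1 to 2 are there at a start; the rules pass over those that are not, and their reading is None.
Of clean0, clean1, clean2 only 2 to 3 are there at a start; the rules pass over those that are not, and their reading is None.
At some moment in a run one of basket may be knocked a few centimetres aside while the robot is not near it.
It also fails if it takes over 210 s, if anything falls off the work surface, if the arm or the gripper's body presses on something with over 40 N, if the wrist force passes 120 N, or if a joint passes its speed limit or range.

## Working session

There is one attempt and no reset: what is moved stays moved. The work goes in short steps, Python scripts to look and compute and a shell command to move; the robot and the scene stay as the last step left them, time stands still between calls to the robot, and variables do not carry over. Pictures are saved under pics/ and viewed, about 12 in all and at most 16, crops included, and the job is handed in when it is done.

```bash
ls; mkdir -p pics
python3 - <<'E'
from station import r
import cv2
for n in("side","top"):
    c=r.get_calibration(n);print(n,c)
    cv2.imwrite(f"pics/{n}0.png",cv2.resize(r.snapshot(n)[:,:,::-1],None,fx=1.5,fy=1.5,interpolation=cv2.INTER_CUBIC))
print(r.sense(),r.tcp_to_tips)
E
```

```text
pics
side {'vertical_fov': 55.44897419410117, 'cx': 258.8765483945565, 'cy': 189.2697920337629, 'position': array([0.49321158, 0.69385802, 0.95063308]), 'attitude': array([0.0030696 , 1.13246445, 2.88295372])}
top {'vertical_fov': 50.662111838192494, 'cx': 248.82537625064634, 'cy': 188.1013666721431, 'position': array([ 0.39781931, -0.09072118,  1.45370801]), 'attitude': array([ 0.04425715, -0.02845406, -1.57646197])}
{'time': 0.1, 'joint_positions': array([ 1.23396195e+00,  4.23751487e-01,  1.63060064e+00, -8.04171991e-06,
        1.08860216e+00, -1.90076601e-02]), 'qd': array([ 0.00040881, -0.00202503, -0.0022665 ,  0.00015646,  0.0015572 ,
        0.00016195]), 'joint_efforts': array([ 7.38929702e-05, -5.45610988e+01, -2.74326235e+01,  6.45866082e-02,
        1.88184780e-02, -2.02791836e-05]), 'ee_pos': array([0.19512576, 0.59321597, 0.2083926 ]), 'eef_rot': array([ 0.24837842,  1.55660069, -0.25049284]), 'force': array([ 0.33246161,  0.23898651, -0.30574454]), 'wrist_torque': array([-0.05503017, -0.00601076,  0.03441052]), 'gripper_width': 0.9974178475851752} 0.019
```

View pics/side0.png

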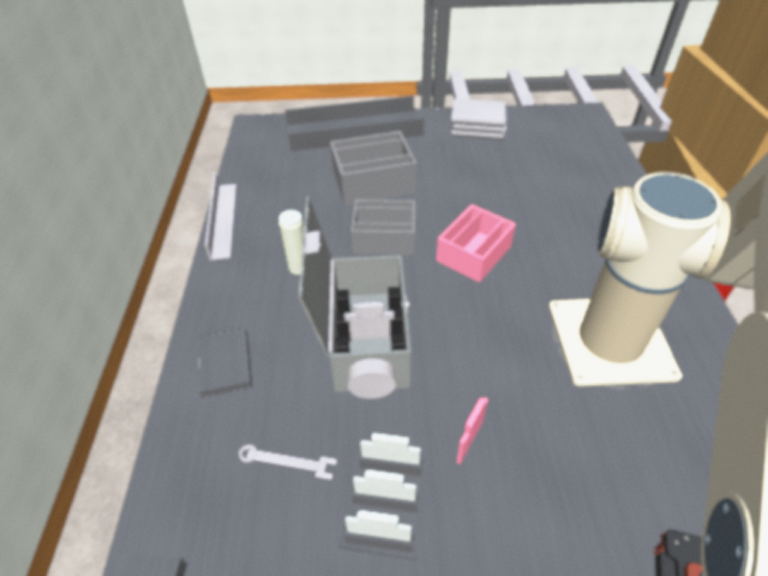

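View pics/top0.png

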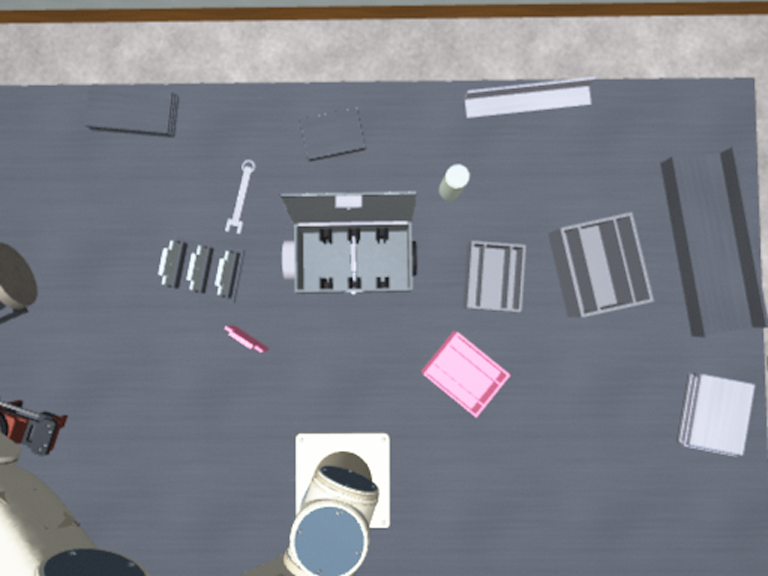

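The overview shows the housing with its open door (top picture about (354,256)). There is one spent plate, in the middle guides, and three clean plates in the rack at (170..230,265). The target is the smaller grey basket at (497,276); the larger grey one, the pink basket and the pink plate are decoys. Next I'll enlarge the crops.

```bash
cat > h.py <<'E'
import numpy as np,cv2
from station import r
from scipy.spatial.transform import Rotation as R
def cam(n):
    c=r.get_calibration(n);f=192/np.tan(np.radians(c['vertical_fov'])/2)
    return c,f,R.from_rotvec(c['attitude']).as_matrix()
def pix(n,P):
    c,f,M=cam(n);q=(np.atleast_2d(P)-c['position'])@M
    return np.c_[c['cx']+f*q[:,0]/-q[:,2],c['cy']-f*q[:,1]/-q[:,2]]
def ray(n,u,z):
    c,f,M=cam(n);u=np.atleast_2d(u)
    d=np.c_[(u[:,0]-c['cx'])/f,-(u[:,1]-c['cy'])/f,-np.ones(len(u))]@M.T
    return c['position']+d*((z-c['position'][2])/d[:,2])[:,None]
def crop(n,x0,y0,x1,y1,k,name,pts=None,lab=True):
    im=r.snapshot(n)[:,:,::-1][y0:y1,x0:x1]
    im=cv2.resize(im,None,fx=k,fy=k,interpolation=cv2.INTER_CUBIC)
    if pts is not None:
        for p in pix(n,pts): cv2.circle(im,(int((p[0]-x0+.5)*k),int((p[1]-y0+.5)*k)),2,(0,0,255),-1)
    for i in range(x0-x0%20+20,x1,20): cv2.putText(im,str(i),(int((i-x0+.5)*k),8),0,.32,(0,255,255),1);cv2.line(im,(int((i-x0+.5)*k),10),(int((i-x0+.5)*k),16),(0,255,255),1)
    for i in range(y0-y0%20+20,y1,20): cv2.putText(im,str(i),(8,int((i-y0+.5)*k)),0,.32,(0,255,255),1);cv2.line(im,(0,int((i-y0+.5)*k)),(6,int((i-y0+.5)*k)),(0,255,255),1)
    cv2.imwrite(f"pics/{name}.png",im)
E
python3 - <<'E'
from h import *
crop("top",100,120,360,220,3,"t1")
crop("side",180,120,340,384,2.27,"s1")
E
```

```text
(no output)
```

View pics/t1.png

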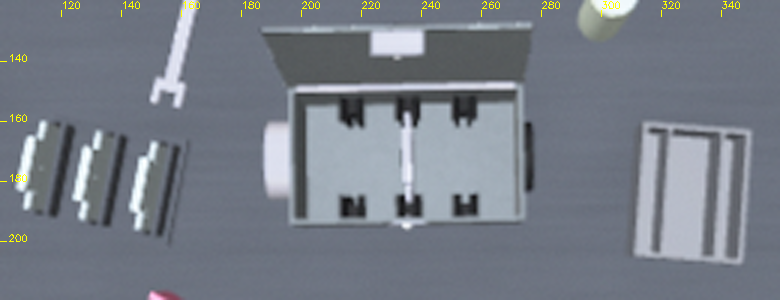

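View pics/s1.png

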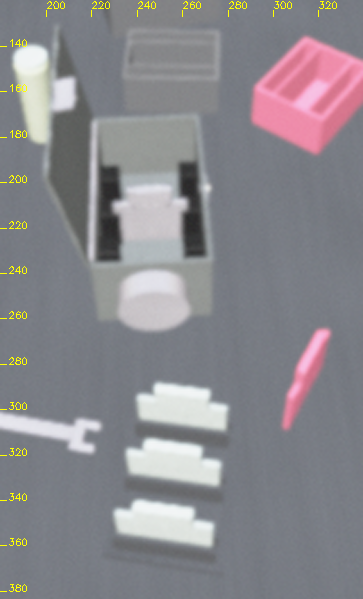

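The enlarged crops give the housing rim corners, the basket corners and the three rack plates (side view bars near (245..272,297), (243..269,322), (239..265,350)). I'll fit poses and overlay the models to check them.

```bash
cat > fit.py <<'E'
from h import *
from scipy.optimize import least_squares
def fit(local,obs,x0):
    # local: pts (n,3); obs list of (cam,u,v) ; pose x,y,yaw
    def W(p): return np.c_[local[:,:2]@R.from_euler('z',p[2]).as_matrix()[:2,:2].T+p[:2],local[:,2]]
    def e(p):
        w=W(p);return np.concatenate([pix(o[0],w[i])[0]-o[1:] for i,o in enumerate(obs)])
    s=least_squares(e,x0,x_scale=[.01,.01,.1],loss='soft_l1');return s.x,W(s.x),s.fun.round(1)
def T(u,v): return("top",u/3+100-.5,v/3+120-.5)
def S(u,v): return("side",u/2.27+180-.5,v/2.27+120-.5)
def box(a,b,z): return [[-a/2,b/2,z],[-a/2,-b/2,z],[a/2,-b/2,z],[a/2,b/2,z]]
E
cat > m1.py <<'E'
from fit import *
h=box(.15,.258,.122); H=np.array(h+[h[1],h[0],h[3]])
H=np.array(h+h)
obs=[T(290,223),T(524,219),T(523,88),T(290,90),S(212,262),S(200,116),S(93,121),S(91,263)]
print('housing');
# front=-x (near robot), y+ = left in top image
H=np.array(h+[h[0],h[1],h[2],h[3]]);a=fit(H,obs,[.6,-.05,0]);print(a[0],a[2])
b=box(.152,.122,.075);B=np.array(b+b[1:3])
b1=fit(np.array(b),[T(633,256),T(742,264),T(750,130),T(643,121)],[.6,-.35,0]);print('basket',b1[0],b1[2])
# plates: shoulder ends & bar ends (side view): front(right), back(left)
L=np.array([[-.05,0,.088],[.05,0,.088],[-.03,0,.116],[.03,0,.116]])
ob=[[S(228,405),S(137,396),S(209,389),S(155,384)],[S(221,461),S(126,449),S(203,444),S(144,439)],[S(214,524),S(114,512),S(194,508),S(132,502)]]
ps=[fit(L,o,[.6,.3,0]) for o in ob]
for p in ps: print('plate',p[0],p[2])
E
python3 - <<'E'
from m1 import *
crop("top",100,120,360,220,3,"t2",np.vstack([a[1],b1[1]]+[p[1] for p in ps]))
E
```

```text
housing
[ 0.51601964 -0.03170687  0.00438761] [-0.4  0.4  0.1  0.9 -0.1 -0.9 -0.5 -0.6  0.2 -0.7 -0.2 -1.   0.8 -1.2
 -0.5  1.4]
basket [ 0.4749392  -0.35348355 -0.08290149] [ 0.2 -0.2 -0.2 -0.1  0.1  0.  -0.1  0.3]
plate [ 0.48509163  0.26062933 -0.15296214] [-0.5 -0.5  0.4 -0.4  0.1  0.5 -0.1  0.4]
plate [ 0.49702616  0.32249476 -0.16452857] [-0.3 -0.8  0.6 -0.2 -0.6  0.8  0.3  0.2]
plate [ 0.50940576  0.38717331 -0.15591466] [-0.5 -0.8  0.5 -0.4 -0.4  0.8  0.4  0.4]
```

View pics/t2.png

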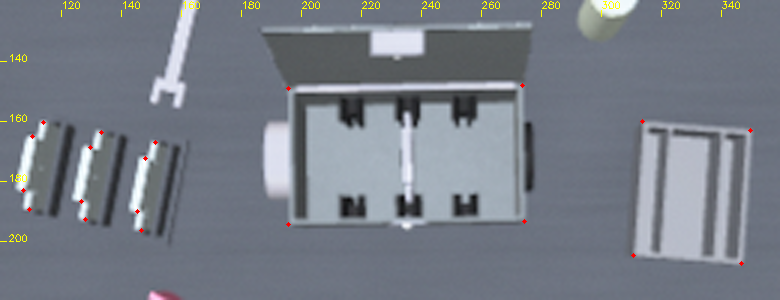

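```bash
cat > g.py <<'E'
from h import *
import sys
def goal(x,y,z,yaw):  # yaw: plate yaw; jaw axis = yaw+90deg (mod 180); prints tool shift mm, turn deg
    s=r.sense();M=R.from_rotvec(s['eef_rot']).as_matrix()
    d=M.T@(np.array([x,y,z])-s['ee_pos'])*1000
    best=None
    cur=np.arctan2(M[1,1],M[0,1]); dw=yaw+np.pi/2-cur; dw=(dw+np.pi/2)%np.pi-np.pi/2
    sg=np.sign(M[2,0]) # tool x down -> -1
    print('shift',d.round(1),'turn',round(np.degrees(dw*sg),2),'toolaxes',M.round(3).tolist(),'j',s['joint_positions'].round(2),'t',s['time'],'pos',s['ee_pos'].round(4),'w',round(s['gripper_width']*88,1),'F',s['force'].round(1))
if __name__=='__main__': goal(*map(float,sys.argv[1:]))
E
python3 g.py .516 -.032 .22 .004
python3 - <<'E'
from h import *
# door edge & spray estimates
print(ray("top",[[(270/3+100),(29/3+120)],[530/3+100,24/3+120]],.29), ray("top",[[300.5,124]],.16))
E
```

```text
shift [ -10.9 -493.9  500.2] turn -18.44 toolaxes [[-0.0, 0.313, 0.95], [-0.001, 0.95, -0.313], [-1.0, -0.001, -0.0]] j [ 1.23  0.42  1.63 -0.    1.09 -0.02] t 0.25 pos [0.1952 0.5935 0.2087] w 88.1 F [-0.9  0.2  0.4]
[[ 0.62217359  0.09020403  0.29      ]
 [ 0.62509562 -0.1606405   0.29      ]] [[ 0.66284412 -0.24507751  0.16      ]]
```

```bash
python3 -m creep '[[[-40,-150,150],-8,50],[[-40,-150,150],-18.4,50],[[-40,-494,500],-18.4,50],[[-40,-494,500],-18.4,50],[[-40,-494,500],-18.4,50],[[-40,-494,500],-18.4,50],[[-40,-494,500],-18.4,50],[[-40,-494,500],-18.4,50],[[-40,-494,500],-18.4,50],[[-40,-494,500],-18.4,50],[[-40,-494,500],-18.4,50],[[-40,-494,500],-18.4,50],[[-40,-494,500],-18.4,50],[[-40,-494,500],-18.4,50],[[-40,-494,500],-18.4,50],[[-40,-494,500],-18.4,50],[[-40,-494,500],-18.4,50],[[-40,-494,500],-18.4,50],[[-40,-494,500],-18.4,50],[[-40,-494,500],-18.4,50]]'; python3 g.py .516 -.032 .102 .004
```

```text
time: 2.25
ee_pos: [0.5156, -0.0308, 0.2492]
eef_rot: [-0.004, 1.571, 0.004]
force: [0.9, 0.8, -0.1]
gripper_width: 0.569
shift [147.2  -1.2   0.4] turn 0.05 toolaxes [[0.0, -0.005, 1.0], [0.0, 1.0, 0.005], [-1.0, 0.0, 0.0]] j [-0.08  0.22  1.83  0.    1.1  -1.66] t 2.25 pos [ 0.5156 -0.0308  0.2492] w 50.1 F [ 0.9  0.8 -0.1]
```

```bash
python3 -m creep '[[[40,-1,0],0,50],[[80,-1,0],0,50],[[110,-1,0],0,50],[[130,-1,0],0,50],[[147,-1,0],0,50],[[147,-1,0],0,50],[[147,-1,0],0,50],[[147,-1,0],0,30],[[147,-1,0],0,0],[[147,-1,0],0,0],[[147,-1,0],0,0],[[147,-1,0],0,0],[[147,-1,0],0,0],[[147,-1,0],0,0],[[147,-1,0],0,0]]'
python3 - <<'E'
from h import *
crop("top",170,110,350,220,4.2,"t3")
E
```

```text
time: 3.75
ee_pos: [0.5158, -0.0328, 0.102]
eef_rot: [-0.003, 1.571, 0.003]
force: [0.3, -1.2, -0.3]
gripper_width: 0.005
```

View pics/t3.png

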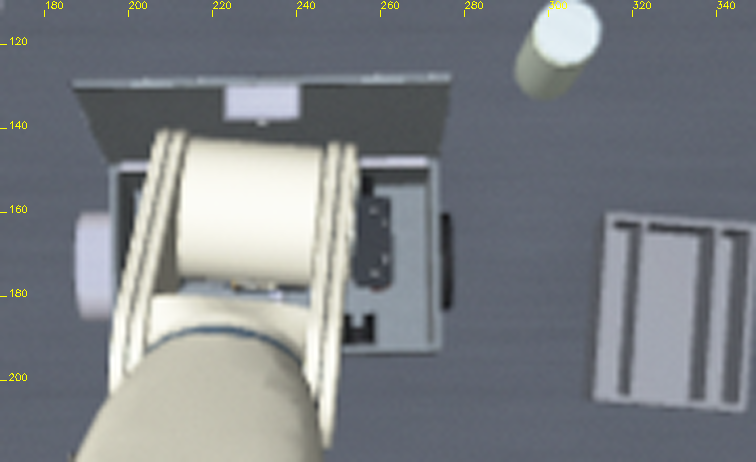

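The gripper closed fully (0.005), so it missed the bar. I'll check the assumed spent-plate pose against the side view.

Run:
```python
from fit import *
L=np.array([[-.05,0,.085],[.05,0,.085],[-.03,0,.113],[.03,0,.113]])
print(fit(L,[S(187,205),S(115,203),S(172,187),S(126,187)],[.5,-.03,0])[::2])
print(ray("top",[T(407,130)[1:],T(406,200)[1:]],.113),ray("top",[T(407,130)[1:]],.085))
h=[.516,-.0317]
P=np.array([[h[0]-.05,h[1],.085],[h[0]+.05,h[1],.085],[h[0]-.03,h[1],.113],[h[0]+.03,h[1],.113]])
p=pix("side",P);print((p-[180,120]+.5)*2.27)
crop("side",190,140,290,270,4.4,"s3",P)
```

```text
(array([ 0.51581938, -0.03067999, -0.08201934]), array([ 0.1, -0.9, -0.6, -0.7, -0. ,  1. ,  0.5,  0.6]))
[[ 0.54417244 -0.03255644  0.113     ]
 [ 0.46661738 -0.031127    0.113     ]] [[ 0.54722895 -0.0313417   0.085     ]]
[[186.95507018 200.15434806]
 [113.42471346 203.19447668]
 [171.82111665 187.282745  ]
 [126.88432716 189.12749465]]
```

View pics/s3.png

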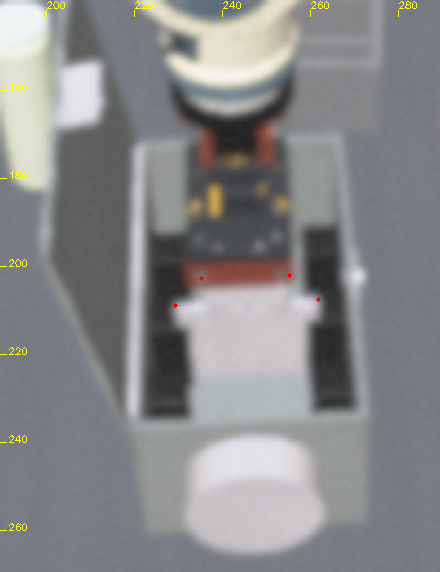

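```bash
python3 -m creep '[[[-10,0,0],0,0],[[-30,0,0],0,0],[[-60,0,0],0,0],[[-100,0,0],0,0],[[-130,0,0],0,0],[[-130,0,0],0,0],[[-130,0,0],0,0]]'
python3 - <<'E'
from h import *
a=r.snapshot("side")[130:260,190:290,::-1]
b=r.snapshot("top")[110:220,180:300,::-1]
k=lambda i,s:cv2.resize(i,None,fx=s,fy=s,interpolation=cv2.INTER_CUBIC)
a=k(a,3.2);b=k(b,3.7);o=np.zeros((420,780,3),np.uint8);o[:a.shape[0],:a.shape[1]]=a;o[:b.shape[0],325:325+b.shape[1]]=b;cv2.imwrite("pics/c4.png",o)
E
```

```text
time: 4.55
ee_pos: [0.5161, -0.0328, 0.233]
eef_rot: [-0.003, 1.569, 0.003]
force: [0.5, 0.9, 0.3]
gripper_width: 0.002
```

View pics/c4.png

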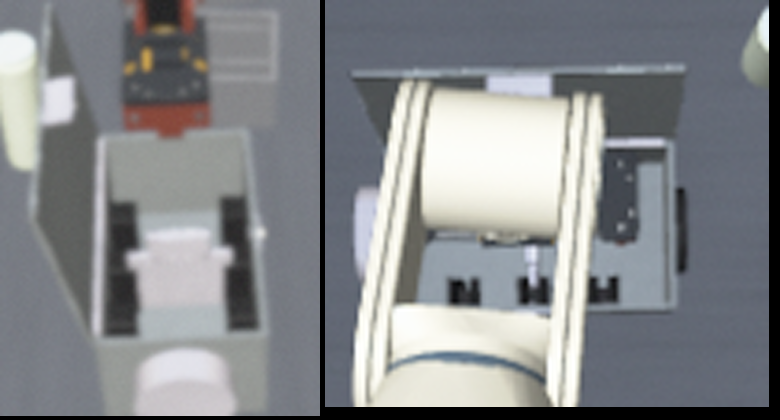

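Run:
```python
from h import *
for z in(.214,.233,.25,.27,.294): print(z,pix("side",[[.516,-.033,z],[.516-.0375,.056,z]]).round(0).tolist())
print(pix("top",[[.516,-.033,.113],[.516,-.033,.3]]))
```

```text
0.214 [[244.0, 179.0], [258.0, 202.0]]
0.233 [[244.0, 174.0], [258.0, 197.0]]
0.25 [[243.0, 170.0], [258.0, 193.0]]
0.27 [[243.0, 164.0], [258.0, 188.0]]
0.294 [[242.0, 158.0], [258.0, 181.0]]
[[235.33597019 171.29307427]
 [232.49393185 165.55766762]]
```

The side view puts the fingertips about 20–25 mm higher than the reported TCP implies, and the jaws shut on nothing. I'll retry slightly lower, which is safe either way.

```bash
python3 -m creep '[[[0,0,0],0,50],[[0,0,0],0,50],[[0,0,0],0,50],[[40,0,0],0,50],[[80,0,0],0,50],[[115,0,0],0,50],[[131,0,0],0,50],[[140,0,0],0,50],[[148,0,0],0,50],[[148,0,0],0,50],[[148,0,0],0,0],[[148,0,0],0,0],[[148,0,0],0,0],[[148,0,0],0,0],[[148,0,0],0,0],[[148,0,0],0,0]]'; python3 -c "
from station import r;s=r.sense();print(s['gripper_width']*88,s['wrist_torque'],s['force'])"
```

```text
time: 6.25
ee_pos: [0.516, -0.0328, 0.0843]
eef_rot: [-0.003, 1.57, 0.003]
force: [-0.8, 0.3, 1.6]
gripper_width: 0.113
9.948165016632286 [0.21292861 0.09274448 0.01004192] [-0.77045364  0.30260027  1.62359833]
```

Gripped: 9.95 mm, the bar's thickness. Lifting now, then a combined look at the held plate and the basket.

```bash
python3 -m creep '[[[-10,0,0],0,0],[[-25,0,0],0,0],[[-45,0,0],0,0],[[-75,0,0],0,0],[[-110,0,0],0,0],[[-155,0,0],0,0],[[-155,0,0],0,0],[[-155,-120,0],0,0],[[-155,-120,0],0,0],[[-155,-120,0],0,0],[[-155,-120,0],0,0]]'; python3 g.py .475 -.3535 .24 -.083;  python3 - <<'E'
from h import *
s=r.sense();p=s['ee_pos']
# plate model if bottom is .0793 below reported tcp
P=np.array([[dx,0,dz] for dx,dz in((-.05,0),(.05,0),(-.05,.08),(.05,.08),(-.03,.108),(.03,.108))])+[p[0],p[1],p[2]-.0793]
def pan(n,x0,y0,x1,y1,k):
    im=cv2.resize(r.snapshot(n)[y0:y1,x0:x1,::-1],None,fx=k,fy=k,interpolation=cv2.INTER_CUBIC)
    for q in pix(n,P): cv2.circle(im,(int((q[0]-x0+.5)*k),int((q[1]-y0+.5)*k)),2,(0,0,255),-1)
    return im
a=pan("side",190,80,290,220,3);b=pan("top",200,110,360,220,3)
o=np.zeros((420,780,3),np.uint8);o[:a.shape[0],:a.shape[1]]=a;o[:b.shape[0],300:300+b.shape[1]]=b;cv2.imwrite("pics/c5.png",o)
E
```

```text
time: 7.35
ee_pos: [0.5158, -0.1551, 0.2387]
eef_rot: [-0.0, 1.571, -0.0]
force: [0.8, -0.1, -3.1]
gripper_width: 0.114
shift [  -1.2 -198.4  -40.8] turn 4.76 toolaxes [[-0.001, -0.0, 1.0], [-0.0, 1.0, 0.0], [-1.0, -0.0, -0.001]] j [-0.31  0.26  1.79 -0.    1.09 -1.88] t 7.35 pos [ 0.5158 -0.1551  0.2387] w 10.0 F [ 0.8 -0.1 -3.1]
```

View pics/c5.png

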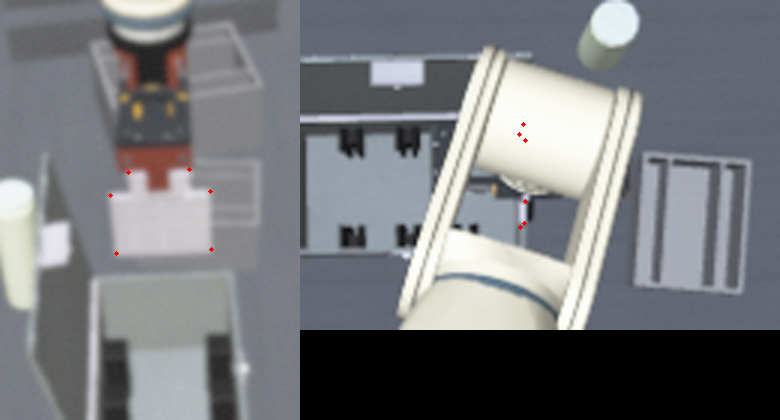

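The plate is held firmly and the model fits to about 1 px. The basket hasn't moved: its corners (314,161)…(350,164) match the earlier ones. Now placing the plate in the middle bay.

```bash
python3 -m creep '[[[0,-50,-10],2,0],[[0,-100,-20],4.8,0],[[0,-150,-30],4.8,0],[[0,-198,-41],4.8,0],[[0,-198,-41],4.8,0],[[0,-198,-41],4.8,0],[[40,-198,-41],4.8,0],[[80,-198,-41],4.8,0],[[110,-198,-41],4.8,0],[[130,-198,-41],4.8,0],[[142,-198,-41],4.8,0],[[150,-198,-41],4.8,0],[[150,-198,-41],4.8,0],[[150,-198,-41],4.8,0]]'; python3 g.py .475 -.3535 .24 -.083
```

```text
time: 8.85
ee_pos: [0.4767, -0.3509, 0.09]
eef_rot: [0.062, 1.569, -0.063]
force: [-0.2, -0.6, -2.3]
gripper_width: 0.113
shift [-150.    -2.9   -1.3] turn 0.18 toolaxes [[0.001, 0.08, 0.997], [-0.001, 0.997, -0.08], [-1.0, -0.001, 0.001]] j [-0.65  0.53  1.78  0.    0.83 -2.15] t 8.85 pos [ 0.4767 -0.3509  0.09  ] w 9.9 F [-0.2 -0.6 -2.3]
```

```bash
python3 -m creep '[[[4,0,0],0,0],[[4,0,0],0,0],[[4,0,0],0,15],[[4,0,0],0,26],[[4,0,0],0,30],[[4,0,0],0,30],[[-10,0,0],0,30],[[-40,0,0],0,30],[[-90,0,0],0,30],[[-140,0,0],0,30],[[-160,0,0],0,30],[[-160,50,0],0,50],[[-160,100,0],0,50],[[-160,150,0],0,50],[[-160,200,0],0,50],[[-160,250,0],0,50],[[-160,300,0],0,50],[[-160,330,0],0,50],[[-160,330,0],0,50],[[-160,330,0],0,50]]'
python3 - <<'E'
from fit import *
crop("top",100,120,360,230,3,"t6")
# refit plates including near-side bar edges: print rack-consistent targets
E
python3 g.py .485 .2606 .16 -.165
```

```text
time: 10.85
ee_pos: [0.5026, -0.0217, 0.2499]
eef_rot: [0.061, 1.569, -0.062]
force: [0.0, -0.4, 0.2]
gripper_width: 0.567
shift [ 89.6 280.8 -40.1] turn 4.87 toolaxes [[0.001, 0.08, 0.997], [-0.0, 0.997, -0.08], [-1.0, -0.0, 0.001]] j [-0.07  0.19  1.86 -0.    1.09 -1.56] t 10.9 pos [ 0.5025 -0.0224  0.2497] w 49.9 F [-0.5 -0.1 -0.6]
```

View pics/t6.png

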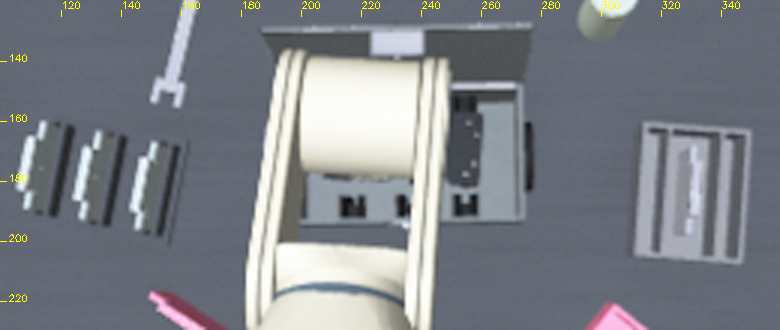

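The spent plate stands in the basket's middle bay at (330,183). Now the nearest clean plate.

```bash
python3 -m creep '[[[0,50,-8],2,50],[[0,100,-16],4.5,50],[[0,150,-24],4.5,50],[[0,200,-32],4.5,50],[[0,250,-36],4.5,50],[[0,281,-40],4.5,50],[[30,281,-40],4.5,50],[[70,281,-40],4.5,50],[[70,281,-40],4.5,50],[[70,281,-40],4.5,50]]'; python3 g.py .485 .2606 .0873 -.16
```

```text
time: 11.9
ee_pos: [0.4856, 0.2601, 0.1793]
eef_rot: [0.126, 1.568, -0.127]
force: [1.4, 0.3, 0.7]
gripper_width: 0.566
shift [92.   0.5 -0.5] turn -0.04 toolaxes [[-0.001, 0.16, 0.987], [-0.001, 0.987, -0.16], [-1.0, -0.001, -0.001]] j [ 0.47  0.35  1.82 -0.    0.97 -0.94] t 11.9 pos [0.4856 0.2601 0.1793] w 49.8 F [1.4 0.3 0.7]
```

```bash
python3 -m creep '[[[30,0,0],0,50],[[60,0,0],0,50],[[80,0,0],0,50],[[92,0,0],0,50],[[92,0,0],0,50],[[92,0,0],0,50],[[92,0,0],0,25],[[92,0,0],0,0],[[92,0,0],0,0],[[92,0,0],0,0],[[92,0,0],0,0],[[92,0,0],0,0],[[92,0,0],0,0],[[85,0,0],0,0],[[70,0,0],0,0],[[40,0,0],0,0],[[0,0,0],0,0],[[-60,0,0],0,0],[[-60,0,0],0,0],[[-60,0,0],0,0]]'
python3 - <<'E'
from h import *
s=r.sense();p=s['ee_pos'];print(s['gripper_width']*88,s['force'])
M=R.from_rotvec(s['eef_rot']).as_matrix()
P=np.array([[dx,0,dz] for dx,dz in((-.05,0),(.05,0),(-.05,.08),(.05,.08),(-.03,.108),(.03,.108))])
P=np.c_[p[0]+P[:,0]*M[0,2],p[1]+P[:,0]*M[1,2],p[2]-.0793+P[:,2]]
print(pix("side",P).round(1).tolist())
crop("side",190,210,310,384,3.4,"s7",P)
E
python3 g.py .516 -.0968 .24 .004
```

```text
time: 13.9
ee_pos: [0.4861, 0.2616, 0.2412]
eef_rot: [0.126, 1.564, -0.123]
force: [0.0, -0.7, -1.0]
gripper_width: 0.111
9.77900308667687 [ 5.10111075e-04 -7.34775246e-01 -9.97147910e-01]
[[279.9, 283.5], [238.3, 279.4], [280.9, 265.7], [236.3, 261.5], [272.1, 258.0], [244.6, 255.5]]
shift [  -0.8 -348.4   87.3] turn -9.33 toolaxes [[0.0, 0.158, 0.987], [-0.0, 0.987, -0.158], [-1.0, -0.0, 0.0]] j [ 0.47  0.28  1.77 -0.    1.09 -0.94] t 13.95 pos [0.4849 0.261  0.2391] w 9.9 F [-0.1 -0.3 -2.2]
```

View pics/s7.png

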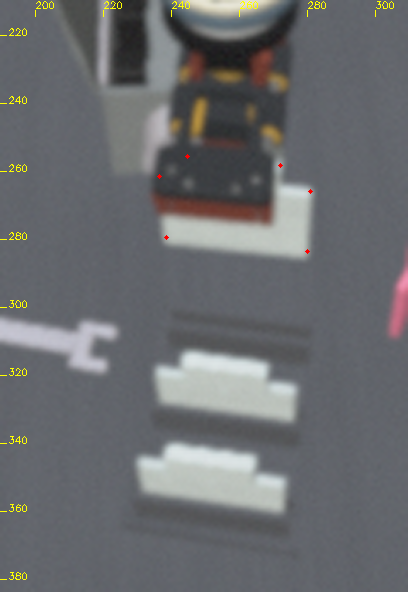

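The clean plate is held (9.8 mm). Its pose is within about 1 px along its length and perhaps a little lower in the jaws than modelled. Moving it over slot 0.

```bash
python3 -m creep '[[[0,-50,12],-3,0],[[0,-100,25],-6,0],[[0,-150,37],-9.3,0],[[0,-200,50],-9.3,0],[[0,-250,62],-9.3,0],[[0,-300,75],-9.3,0],[[0,-335,84],-9.3,0],[[0,-348,87],-9.3,0],[[0,-348,87],-9.3,0],[[0,-348,87],-9.3,0],[[30,-348,87],-9.3,0],[[60,-348,87],-9.3,0],[[60,-348,87],-9.3,0],[[60,-348,87],-9.3,0]]'; python3 g.py .516 -.0968 .0843 .004
```

```text
time: 15.35
ee_pos: [0.5156, -0.0946, 0.1789]
eef_rot: [-0.004, 1.573, 0.005]
force: [1.0, 0.7, -1.2]
gripper_width: 0.11
shift [94.6 -2.2  0.6] turn 0.07 toolaxes [[-0.002, -0.005, 1.0], [0.001, 1.0, 0.005], [-1.0, 0.001, -0.002]] j [-0.2   0.32  1.88  0.    0.95 -1.78] t 15.35 pos [ 0.5156 -0.0946  0.1789] w 9.7 F [ 1.   0.7 -1.2]
```

```bash
python3 -m creep '[[[10,-2,0.5],0,0],[[18,-2,0.5],0,0],[[24,-2,0.5],0,0],[[30,-2,0.5],0,0],[[36,-2,0.5],0,0],[[42,-2,0.5],0,0],[[42,-2,0.5],0,0]]'; python3 g.py .516 -.0968 .0843 .004
```

```text
time: 16.05
ee_pos: [0.5159, -0.098, 0.1362]
eef_rot: [-0.002, 1.572, 0.003]
force: [-0.6, -0.1, -1.2]
gripper_width: 0.113
shift [51.9  1.2  0.2] turn -0.04 toolaxes [[-0.001, -0.003, 1.0], [0.0, 1.0, 0.003], [-1.0, 0.0, -0.001]] j [-0.21  0.38  1.9   0.    0.86 -1.78] t 16.05 pos [ 0.5159 -0.098   0.1362] w 10.0 F [-0.6 -0.1 -1.2]
```

No contact force, so the plate is inside the channels. Continuing down.

```bash
python3 -m creep '[[[8,1,0],0,0],[[16,1,0],0,0],[[24,1,0],0,0],[[30,1,0],0,0],[[36,1,0],0,0],[[41,1,0],0,0],[[41,1,0],0,0]]'; python3 g.py .516 -.0968 .0843 .004
```

```text
time: 16.75
ee_pos: [0.516, -0.097, 0.0953]
eef_rot: [-0.002, 1.572, 0.003]
force: [-0.1, 0.3, -1.8]
gripper_width: 0.107
shift [11.   0.2  0. ] turn -0.04 toolaxes [[-0.001, -0.003, 1.0], [0.0, 1.0, 0.003], [-1.0, 0.0, -0.001]] j [-0.21  0.45  1.92  0.    0.77 -1.78] t 16.75 pos [ 0.516  -0.097   0.0953] w 9.4 F [-0.1  0.3 -1.8]
```

```bash
python3 -m creep '[[[3,0,0],0,0],[[6,0,0],0,0],[[9,0,0],0,0],[[11,0,0],0,0],[[12,0,0],0,0],[[12,0,0],0,0]]'; python3 g.py .516 -.0968 .0843 .004
```

```text
time: 17.35
ee_pos: [0.5164, -0.0971, 0.0842]
eef_rot: [-0.003, 1.571, 0.003]
force: [-1.2, 0.1, 1.1]
gripper_width: 0.111
shift [-0.1  0.3 -0.4] turn -0.04 toolaxes [[-0.0, -0.003, 1.0], [0.0, 1.0, 0.003], [-1.0, 0.0, -0.0]] j [-0.21  0.46  1.93 -0.    0.75 -1.78] t 17.35 pos [ 0.5164 -0.0971  0.0842] w 9.7 F [-1.2  0.1  1.1]
```

```bash
python3 -m creep '[[[2,0,0],0,0],[[3,0,0],0,0],[[3,0,0],0,0],[[3,0,0],0,0]]'
```

```text
time: 17.75
ee_pos: [0.5166, -0.0973, 0.0841]
eef_rot: [-0.003, 1.57, 0.002]
force: [-11.1, 0.9, 33.2]
gripper_width: 0.112
```

Hard stop at z=0.084, the same height as the seated spent plate, so it is home. Releasing and going to the second plate.

```bash
python3 -m creep '[[[-2,0,0],0,0],[[-2,0,0],0,15],[[-2,0,0],0,25],[[-2,0,0],0,30],[[-2,0,0],0,30],[[-20,0,0],0,30],[[-60,0,0],0,30],[[-100,0,0],0,30],[[-150,0,0],0,30],[[-150,50,0],0,50],[[-150,100,-5],-3,50],[[-150,150,-10],-6,50],[[-150,200,-15],-6,50],[[-150,250,-18],-6,50],[[-150,300,-19],-6,50],[[-150,350,-19],-6,50],[[-150,400,-19],-6,50],[[-150,420,-19],-6,50],[[-150,420,-19],-6,50],[[-150,420,-19],-6,50]]'; python3 g.py .497 .3225 .0873 -.16
```

```text
time: 19.75
ee_pos: [0.4956, 0.3225, 0.2304]
eef_rot: [-0.087, 1.57, 0.085]
force: [0.4, -0.1, 0.2]
gripper_width: 0.57
shift [ 1.431e+02 -1.000e-01  1.600e+00] turn 15.42 toolaxes [[-0.001, -0.109, 0.994], [-0.001, 0.994, 0.109], [-1.0, -0.001, -0.001]] j [ 0.56  0.35  1.69 -0.    1.11 -1.12] t 19.75 pos [0.4956 0.3225 0.2304] w 50.2 F [ 0.4 -0.1  0.2]
```

```bash
python3 -m creep '[[[0,0,1.6],8,50],[[20,0,1.6],15.4,50],[[50,0,1.6],15.4,50],[[90,0,1.6],15.4,50],[[120,0,1.6],15.4,50],[[135,0,1.6],15.4,50],[[143,0,1.6],15.4,50],[[143,0,1.6],15.4,50],[[143,0,1.6],15.4,25],[[143,0,1.6],15.4,0],[[143,0,1.6],15.4,0],[[143,0,1.6],15.4,0],[[143,0,1.6],15.4,0],[[143,0,1.6],15.4,0],[[135,0,1.6],15.4,0],[[120,0,1.6],15.4,0],[[80,0,1.6],15.4,0],[[30,0,1.6],15.4,0],[[-10,0,1.6],15.4,0],[[-10,0,1.6],15.4,0]]'; python3 g.py .516 -.0328 .24 .004
```

```text
time: 21.75
ee_pos: [0.5006, 0.3245, 0.2486]
eef_rot: [0.131, 1.558, -0.121]
force: [0.9, -0.8, -1.5]
gripper_width: 0.113
shift [   6.9 -350.3   72.2] turn -9.42 toolaxes [[0.01, 0.16, 0.987], [0.005, 0.987, -0.16], [-1.0, 0.007, 0.009]] j [ 0.56  0.33  1.67 -0.    1.13 -0.85] t 21.75 pos [0.5006 0.3245 0.2486] w 10.0 F [ 0.9 -0.8 -1.5]
```

```bash
python3 -m creep '[[[0,-50,11],-3,0],[[0,-100,22],-6,0],[[0,-150,33],-9.4,0],[[0,-200,44],-9.4,0],[[0,-250,55],-9.4,0],[[0,-300,66],-9.4,0],[[0,-335,73],-9.4,0],[[0,-348,75.5],-9.4,0],[[0,-348,75.5],-9.4,0],[[0,-348,75.5],-9.4,0],[[30,-348,75.5],-9.4,0],[[60,-348,75.5],-9.4,0],[[60,-348,75.5],-9.4,0],[[60,-348,75.5],-9.4,0]]'; python3 g.py .516 -.0328 .0843 .004
```

```text
time: 23.15
ee_pos: [0.5163, -0.0313, 0.1812]
eef_rot: [-0.004, 1.572, 0.004]
force: [-0.0, -0.1, -1.2]
gripper_width: 0.114
shift [96.9 -1.5 -0.2] turn 0.07 toolaxes [[-0.001, -0.005, 1.0], [0.0, 1.0, 0.005], [-1.0, 0.0, -0.001]] j [-0.08  0.3   1.89  0.    0.95 -1.66] t 23.15 pos [ 0.5163 -0.0313  0.1812] w 10.0 F [-0.  -0.1 -1.2]
```

```bash
python3 -m creep '[[[10,-1.5,0],0,0],[[20,-1.5,0],0,0],[[26,-1.5,0],0,0],[[32,-1.5,0],0,0],[[38,-1.5,0],0,0],[[44,-1.5,0],0,0],[[44,-1.5,0],0,0]]'; python3 g.py .516 -.0328 .0843 .004
```

```text
time: 23.85
ee_pos: [0.516, -0.034, 0.1362]
eef_rot: [-0.002, 1.572, 0.003]
force: [-0.1, 0.5, -2.6]
gripper_width: 0.11
shift [51.9  1.2  0.1] turn -0.05 toolaxes [[-0.001, -0.003, 1.0], [0.0, 1.0, 0.003], [-1.0, 0.0, -0.001]] j [-0.09  0.37  1.92  0.    0.85 -1.66] t 23.85 pos [ 0.516  -0.034   0.1362] w 9.7 F [-0.1  0.5 -2.6]
```

```bash
python3 -m creep '[[[8,1,0],0,0],[[16,1,0],0,0],[[24,1,0],0,0],[[30,1,0],0,0],[[36,1,0],0,0],[[41,1,0],0,0],[[44,1,0],0,0],[[47,1,0],0,0],[[50,1,0],0,0],[[52,1,0],0,0],[[54,1,0],0,0],[[54,1,0],0,0],[[54,1,0],0,0]]'; python3 g.py .516 -.0328 .0843 .004
```

```text
time: 25.15
ee_pos: [0.5168, -0.0331, 0.0854]
eef_rot: [-0.003, 1.57, 0.003]
force: [-8.0, 1.0, 24.4]
gripper_width: 0.111
shift [ 1.1  0.3 -0.8] turn -0.04 toolaxes [[0.001, -0.003, 1.0], [-0.0, 1.0, 0.003], [-1.0, -0.0, 0.001]] j [-0.09  0.45  1.95 -0.    0.74 -1.66] t 25.15 pos [ 0.5168 -0.0331  0.0854] w 9.8 F [-8.   1.  24.4]
```

```bash
python3 -m creep '[[[-2,0,0],0,0],[[-2,0,0],0,15],[[-2,0,0],0,25],[[-2,0,0],0,30],[[-2,0,0],0,30],[[-20,0,0],0,30],[[-60,0,0],0,30],[[-100,0,0],0,30],[[-150,0,0],0,30],[[-150,50,0],0,50],[[-150,100,-5],3,50],[[-150,150,-8],6,50],[[-150,200,-8],9.4,50],[[-150,250,-8],9.4,50],[[-150,300,-8],9.4,50],[[-150,350,-8],9.4,50],[[-150,400,-8],9.4,50],[[-150,420,-8],9.4,50],[[-150,420,-8],9.4,50],[[-150,420,-8],9.4,50]]'; python3 g.py .5094 .3872 .0873 -.16
```

```text
time: 27.15
ee_pos: [0.5067, 0.386, 0.2324]
eef_rot: [0.125, 1.568, -0.127]
force: [1.2, -1.3, 0.5]
gripper_width: 0.569
shift [145.1   1.8   2.6] turn -0.01 toolaxes [[-0.001, 0.159, 0.987], [-0.001, 0.987, -0.159], [-1.0, -0.002, -0.001]] j [ 0.63  0.42  1.58 -0.    1.15 -0.78] t 27.15 pos [0.5067 0.386  0.2324] w 50.0 F [ 1.2 -1.3  0.5]
```

```bash
python3 -m creep '[[[20,2,2.5],0,50],[[50,2,2.5],0,50],[[90,2,2.5],0,50],[[120,2,2.5],0,50],[[137,2,2.5],0,50],[[145,2,2.5],0,50],[[145,2,2.5],0,50],[[145,2,2.5],0,25],[[145,2,2.5],0,0],[[145,2,2.5],0,0],[[145,2,2.5],0,0],[[145,2,2.5],0,0],[[145,2,2.5],0,0],[[135,2,2.5],0,0],[[120,2,2.5],0,0],[[80,2,2.5],0,0],[[30,2,2.5],0,0],[[-10,2,2.5],0,0],[[-10,2,2.5],0,0],[[-10,2,2.5],0,0]]'; python3 g.py .516 .0312 .24 .004
python3 - <<'E'
from h import *
crop("top",100,120,360,230,3,"t8")
E
```

```text
time: 29.15
ee_pos: [0.5101, 0.3886, 0.245]
eef_rot: [0.127, 1.565, -0.125]
force: [-0.5, -0.1, -2.1]
gripper_width: 0.112
shift [   4.5 -351.9   62.9] turn -9.43 toolaxes [[0.002, 0.16, 0.987], [0.001, 0.987, -0.16], [-1.0, 0.002, 0.002]] j [ 0.63  0.41  1.56 -0.    1.17 -0.78] t 29.15 pos [0.5101 0.3886 0.245 ] w 9.9 F [-0.5 -0.1 -2.1]
```

View pics/t8.png

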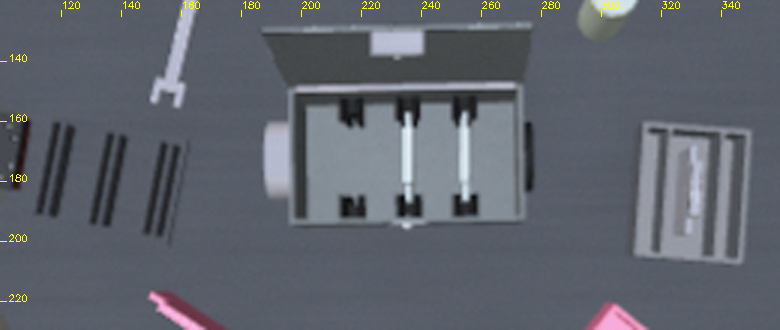

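Two clean plates stand seated at u≈235 and u≈254. The spent plate is in the unmoved basket and the last plate is in hand. Moving to slot 2.

```bash
python3 -m creep '[[[0,-50,9],-3,0],[[0,-100,18],-6,0],[[0,-150,27],-9.4,0],[[0,-200,36],-9.4,0],[[0,-250,45],-9.4,0],[[0,-300,54],-9.4,0],[[0,-338,61],-9.4,0],[[0,-351,63.5],-9.4,0],[[0,-351,63.5],-9.4,0],[[0,-351,63.5],-9.4,0],[[30,-351,63.5],-9.4,0],[[60,-351,63.5],-9.4,0],[[60,-351,63.5],-9.4,0],[[60,-351,63.5],-9.4,0]]'; python3 g.py .516 .0312 .0843 .004
```

```text
time: 30.6
ee_pos: [0.5161, 0.0331, 0.1829]
eef_rot: [-0.004, 1.573, 0.004]
force: [-0.1, -0.7, -0.3]
gripper_width: 0.109
shift [98.6 -1.9  0. ] turn 0.07 toolaxes [[-0.002, -0.005, 1.0], [0.0, 1.0, 0.005], [-1.0, 0.0, -0.002]] j [ 0.04  0.3   1.89  0.    0.95 -1.54] t 30.6 pos [0.5161 0.0331 0.1829] w 9.6 F [-0.1 -0.7 -0.3]
```

```bash
python3 -m creep '[[[10,-1.5,0],0,0],[[20,-1.5,0],0,0],[[28,-1.5,0],0,0],[[34,-1.5,0],0,0],[[40,-1.5,0],0,0],[[46,-1.5,0],0,0],[[46,-1.5,0],0,0]]'; python3 g.py .516 .0312 .0843 .004
```

```text
time: 31.3
ee_pos: [0.516, 0.0304, 0.1363]
eef_rot: [-0.002, 1.572, 0.003]
force: [0.0, 0.2, -2.0]
gripper_width: 0.11
shift [52.   0.8  0.1] turn -0.05 toolaxes [[-0.001, -0.003, 1.0], [0.0, 1.0, 0.003], [-1.0, 0.0, -0.001]] j [ 0.04  0.37  1.92  0.    0.85 -1.54] t 31.3 pos [0.516  0.0304 0.1363] w 9.7 F [ 0.   0.2 -2. ]
```

```bash
python3 -m creep '[[[8,1,0],0,0],[[16,1,0],0,0],[[24,1,0],0,0],[[30,1,0],0,0],[[36,1,0],0,0],[[41,1,0],0,0],[[44,1,0],0,0],[[47,1,0],0,0],[[50,1,0],0,0],[[52,1,0],0,0],[[54,1,0],0,0],[[54,1,0],0,0],[[54,1,0],0,0]]'; python3 g.py .516 .0312 .0843 .004
```

```text
time: 32.6
ee_pos: [0.5167, 0.0314, 0.0852]
eef_rot: [-0.002, 1.57, 0.003]
force: [-7.4, -0.1, 23.2]
gripper_width: 0.112
shift [ 0.9 -0.2 -0.7] turn -0.05 toolaxes [[0.001, -0.003, 1.0], [0.0, 1.0, 0.003], [-1.0, 0.0, 0.001]] j [ 0.04  0.45  1.95  0.    0.74 -1.54] t 32.6 pos [0.5167 0.0314 0.0852] w 9.9 F [-7.4 -0.1 23.2]
```

All three plates are home, each with a hard stop near z=0.085. Releasing, rising, and going over the door to its far side with the fingers closed.

```bash
python3 -m creep '[[[-2,0,0],0,0],[[-2,0,0],0,15],[[-2,0,0],0,25],[[-2,0,0],0,30],[[-2,0,0],0,30],[[-20,0,0],0,30],[[-60,0,0],0,30],[[-110,0,0],0,30],[[-160,0,0],0,0],[[-210,0,0],0,0],[[-260,-10,0],0,0],[[-310,-30,0],0,0],[[-350,-63,0],0,0],[[-350,-63,0],0,0],[[-350,-63,40],0,0],[[-350,-63,80],0,0],[[-350,-63,120],0,0],[[-350,-63,160],0,0],[[-350,-63,204],0,0],[[-350,-63,204],0,0]]'; python3 g.py .72 -.032 .265 .004
python3 - <<'E'
from h import *
crop("top",170,90,350,220,4.2,"t9")
E
```

```text
time: 34.6
ee_pos: [0.7238, -0.0305, 0.4274]
eef_rot: [-0.002, 1.576, 0.003]
force: [-0.8, -0.3, 0.8]
gripper_width: 0.003
shift [162.4  -1.6  -3. ] turn -0.02 toolaxes [[-0.005, -0.004, 1.0], [0.001, 1.0, 0.004], [-1.0, 0.001, -0.005]] j [-0.06  0.44  1.12  0.    1.59 -1.63] t 34.6 pos [ 0.7238 -0.0305  0.4274] w 0.3 F [-0.8 -0.3  0.8]
```

View pics/t9.png

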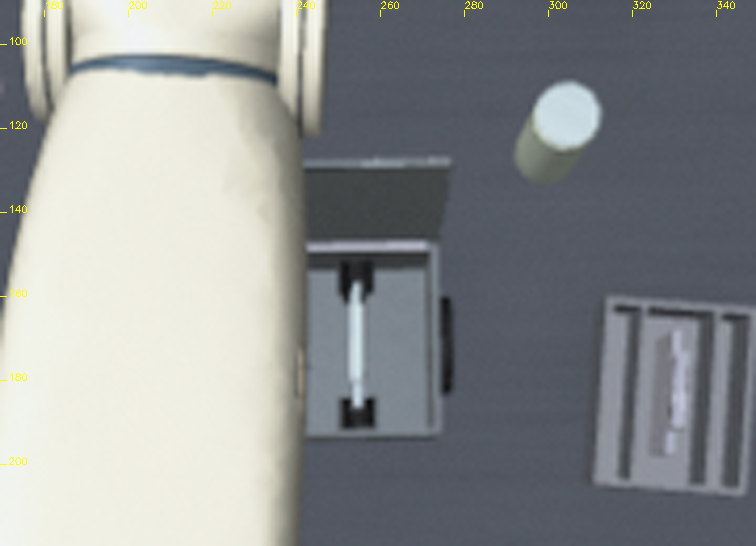

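The door is unmoved (edge at v≈128), the spray can is clear at (303,118), and the basket and its plate are unchanged. Lowering behind the door.

```bash
python3 -m creep '[[[40,-1,-3],0,0],[[80,-1,-3],0,0],[[120,-1,-3],0,0],[[150,-1,-3],0,0],[[165,-1,-3],0,0],[[165,-1,-3],0,0],[[165,-1,-20],0,0],[[165,-1,-35],0,0],[[165,-1,-50],0,0],[[165,-1,-50],0,0]]'; python3 g.py .60 -.032 .265 .004
```

```text
time: 35.65
ee_pos: [0.6702, -0.0321, 0.2708]
eef_rot: [-0.003, 1.568, 0.002]
force: [0.0, -0.1, 0.8]
gripper_width: 0.007
shift [  5.6   0.4 -70.2] turn -0.04 toolaxes [[0.003, -0.003, 1.0], [-0.0, 1.0, 0.003], [-1.0, -0.0, 0.003]] j [-0.07  0.43  1.47 -0.    1.24 -1.64] t 35.65 pos [ 0.6702 -0.0321  0.2708] w 0.6 F [ 0.  -0.1  0.8]
```

```bash
python3 -m creep '[[[0,0,-12],0,0],[[0,0,-24],0,0],[[0,0,-36],0,0],[[0,0,-48],0,0],[[0,0,-60],0,0],[[0,0,-72],0,0],[[0,0,-84],0,0],[[0,0,-84],0,0]]'; python3 g.py .54 -.032 .265 .004
python3 - <<'E'
from h import *
crop("side",170,80,300,270,3.1,"s10")
E
```

```text
time: 36.45
ee_pos: [0.5842, -0.0324, 0.2676]
eef_rot: [-0.002, 1.574, 0.003]
force: [0.7, 1.0, 0.8]
gripper_width: 0.007
shift [  2.8   0.5 -44.2] turn -0.04 toolaxes [[-0.003, -0.003, 1.0], [0.0, 1.0, 0.003], [-1.0, 0.0, -0.003]] j [-0.08  0.3   1.66 -0.    1.18 -1.65] t 36.45 pos [ 0.5842 -0.0324  0.2676] w 0.6 F [0.7 1.  0.8]
```

View pics/s10.png

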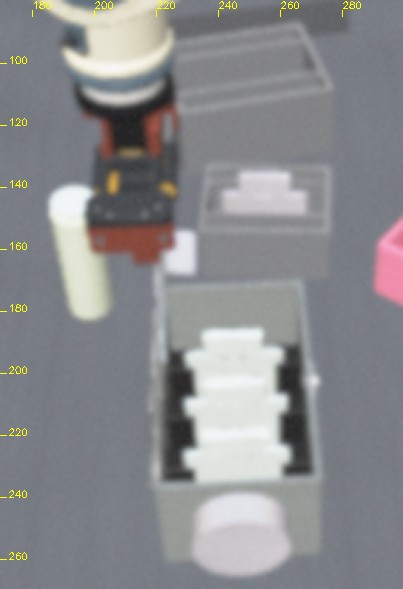

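The side view shows all three clean plates seated level (v≈193, 207, 225), the spent plate in the basket, and the door now about vertical. Continuing along the arc.

```bash
python3 -m creep '[[[1,0,-18],0,0],[[3,0,-37],0,0],[[7,0,-47],0,0],[[12,0,-57],0,0],[[18,0,-67],0,0],[[24,0,-76],0,0],[[31,0,-85],0,0],[[39,0,-93],0,0],[[47,0,-101],0,0],[[56,0,-108],0,0],[[56,0,-108],0,0]]'; python3 g.py .457 -.032 .171 .004
```

```text
time: 37.6
ee_pos: [0.4765, -0.0327, 0.2104]
eef_rot: [-0.002, 1.574, 0.003]
force: [-0.2, 0.4, 0.2]
gripper_width: 0.003
shift [ 39.4   0.7 -19.4] turn -0.04 toolaxes [[-0.004, -0.003, 1.0], [0.0, 1.0, 0.003], [-1.0, 0.0, -0.004]] j [-0.09  0.21  1.94 -0.    1.   -1.67] t 37.6 pos [ 0.4765 -0.0327  0.2104] w 0.3 F [-0.2  0.4  0.2]
```

```bash
python3 -m creep '[[[10,0,-6],0,0],[[20,0,-11],0,0],[[30,0,-16],0,0],[[39,0,-22],0,0],[[48,0,-28],0,0],[[56,0,-34],0,0],[[63,0,-40],0,0],[[68,0,-42],0,0],[[68,0,-42],0,0]]'; python3 g.py .435 -.032 .127 .004
```

```text
time: 38.5
ee_pos: [0.4355, -0.0329, 0.1433]
eef_rot: [-0.002, 1.573, 0.003]
force: [-0.0, 0.1, -1.0]
gripper_width: 0.004
shift [16.3  0.9 -0.5] turn -0.04 toolaxes [[-0.002, -0.003, 1.0], [0.0, 1.0, 0.003], [-1.0, 0.0, -0.002]] j [-0.1   0.25  2.08 -0.    0.81 -1.68] t 38.5 pos [ 0.4355 -0.0329  0.1433] w 0.3 F [-0.   0.1 -1. ]
```

```bash
python3 -m creep '[[[3,0,-3],0,0],[[6,0,-5],0,0],[[9,0,-5],0,0],[[9,0,-5],0,0]]'; python3 -m creep '[[[2,0,0],0,0],[[4,0,0],0,0],[[4,0,0],0,0]]'
```

```text
time: 38.9
ee_pos: [0.4312, -0.0329, 0.1347]
eef_rot: [-0.003, 1.572, 0.003]
force: [0.2, -1.1, 0.5]
gripper_width: 0.002
time: 39.2
ee_pos: [0.4314, -0.0329, 0.1308]
eef_rot: [-0.003, 1.571, 0.003]
force: [-0.3, 0.5, 0.6]
gripper_width: 0.006
```

```bash
python3 g.py .435 -.032 .127 .004
```

```text
shift [3.8 0.9 3.6] turn -0.04 toolaxes [[-0.001, -0.003, 1.0], [0.0, 1.0, 0.003], [-1.0, 0.0, -0.001]] j [-0.1   0.27  2.1   0.    0.77 -1.68] t 39.2 pos [ 0.4314 -0.0329  0.1308] w 0.5 F [-0.3  0.5  0.6]
```

```bash
python3 -m creep '[[[2,0,0],0,0],[[4,0,0],0,0],[[4,0,0],0,0]]'; python3 -m creep '[[[1,0,0],0,0],[[2,0,0],0,0],[[2,0,0],0,0]]'; python3 -m creep '[[[1,0,0],0,0],[[2,0,0],0,0],[[2,0,0],0,0]]'
```

```text
time: 39.5
ee_pos: [0.4315, -0.0329, 0.1268]
eef_rot: [-0.003, 1.571, 0.003]
force: [0.5, -0.8, -0.1]
gripper_width: 0.006
time: 39.8
ee_pos: [0.4316, -0.0329, 0.1252]
eef_rot: [-0.003, 1.571, 0.003]
force: [-2.0, 0.5, 4.1]
gripper_width: 0.004
time: 40.1
ee_pos: [0.4315, -0.0329, 0.1233]
eef_rot: [-0.003, 1.571, 0.003]
force: [-2.4, 0.9, 5.2]
gripper_width: 0.008
```

```bash
python3 -m creep '[[[1,0,0],0,0],[[2,0,0],0,0],[[2,0,0],0,0]]'; python3 -m creep '[[[1,0,0],0,0],[[2,0,0],0,0],[[2,0,0],0,0]]'; python3 -m creep '[[[1,0,0],0,0],[[2,0,0],0,0],[[2,0,0],0,0]]'
```

```text
time: 40.4
ee_pos: [0.4315, -0.033, 0.1209]
eef_rot: [-0.003, 1.571, 0.003]
force: [-1.5, 0.1, 2.1]
gripper_width: 0.002
time: 40.7
ee_pos: [0.4317, -0.033, 0.1188]
eef_rot: [-0.003, 1.571, 0.003]
force: [-0.3, 0.4, 0.3]
gripper_width: 0.007
time: 41.0
ee_pos: [0.4317, -0.033, 0.1169]
eef_rot: [-0.003, 1.571, 0.003]
force: [0.2, -0.4, 0.6]
gripper_width: 0.002
```

```bash
python3 -m creep '[[[1,0,0],0,0],[[3,0,0],0,0],[[3,0,0],0,0]]'; python3 -m creep '[[[1,0,0],0,0],[[3,0,0],0,0],[[3,0,0],0,0]]'; python3 -m creep '[[[1,0,0],0,0],[[2,0,0],0,0],[[2,0,0],0,0]]'
```

```text
time: 41.3
ee_pos: [0.4315, -0.0329, 0.1138]
eef_rot: [-0.003, 1.571, 0.003]
force: [-0.4, 0.2, -0.1]
gripper_width: 0.006
time: 41.6
ee_pos: [0.4317, -0.033, 0.1132]
eef_rot: [-0.003, 1.571, 0.003]
force: [-10.2, 0.1, 35.5]
gripper_width: 0.004
time: 41.9
ee_pos: [0.4318, -0.033, 0.1129]
eef_rot: [-0.003, 1.57, 0.003]
force: [-17.7, 1.0, 62.4]
gripper_width: 0.005
```

There was a catch bump, a free drop, then a hard stop: the door is on its catch. Retracting to look.

```bash
python3 -m creep '[[[-10,0,0],0,0],[[-50,0,0],0,0],[[-100,0,0],0,0],[[-150,0,0],0,0],[[-200,0,0],0,0],[[-200,50,0],0,0],[[-200,100,0],0,0],[[-200,150,0],0,0],[[-200,200,0],0,0],[[-200,250,0],0,0],[[-200,300,0],0,0],[[-200,350,0],0,0],[[-200,350,0],0,0],[[-200,350,0],0,0]]'
python3 - <<'E'
from h import *
h=np.array([.516,-.0317,0])
P=h+np.array([[-.097,.131,.127],[-.097,-.131,.127],[.075,.131,.127],[.075,-.131,.127]])
def pan(n,x0,y0,x1,y1,k):
    im=cv2.resize(r.snapshot(n)[y0:y1,x0:x1,::-1],None,fx=k,fy=k,interpolation=cv2.INTER_CUBIC)
    for q in pix(n,P): cv2.circle(im,(int((q[0]-x0+.5)*k),int((q[1]-y0+.5)*k)),2,(0,0,255),-1)
    return im
a=pan("side",140,110,290,330,2.2);b=pan("top",140,110,360,220,2)
o=np.zeros((490,780,3),np.uint8);o[:a.shape[0],:a.shape[1]]=a;o[:b.shape[0],335:335+b.shape[1]]=b;cv2.imwrite("pics/c11.png",o)
E
```

```text
time: 43.3
ee_pos: [0.4299, 0.3178, 0.3084]
eef_rot: [-0.005, 1.572, 0.004]
force: [-0.4, -0.0, -0.6]
gripper_width: 0.003
```

View pics/c11.png

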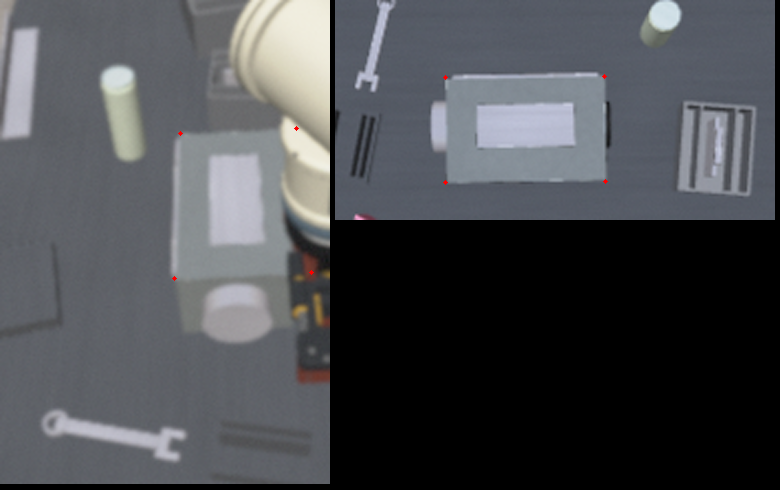

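The door lies flat on the predicted shut-door corners. The basket still holds the spent plate, and the wrench and spray can are where they were. Handing in.

```bash
python3 -c "
from station import r
print(r.hand_in()); print(r.sense()['time'])"
```

```text
the job is handed in; nothing more can be done
None
the job is handed in; nothing more can be done
```

The job is done and handed in at about 43 s of robot time, but `hand_in` gives no verdict, so success rests on my own checks.

- **Spent plate:** there was only one, in the middle guides, and it now stands in the middle bay of the smaller grey basket. The last picture shows it there with the basket upright and not visibly moved.
- **Clean plates:** all three are in guide pairs 0, 1 and 2. Each came to a hard stop at a reported height of 84 to 85 mm, within about 1 mm of where the seated spent plate was gripped. The side view shows them level. I did not measure their tilt or seating to the millimetre.
- **Door:** it went through the catch bump, dropped freely and hit a hard stop. In the last top view its corners match the predicted shut position; the side view was partly hidden by the arm. I judged the angle from this, as there is no direct reading. The final push read 62 N at the wrist, under the 120 N limit.
- **Wrench and spray can:** I never touched them and the pictures show them unmoved.

**Disagreements:** the first grasp closed on nothing because the fingertips were higher than the reported TCP height implied, by about 14 mm at the door stop and 20 mm or more in the side view. I did not explain this and gripped about 18 mm lower instead. The second clean plate's approach first turned the wrong way, and I corrected it before the grasp.

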